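# Shim the rocking footstool

### The arm

A 6-joint arm with a two-finger parallel gripper is mounted at the origin on the work surface. World frame = base frame: x ahead of the robot, y to its left, z up, the work surface at z = 0. Lengths are in mm, angles in rad, forces in N, time in s.
With the tool pointing down it reaches from about 425 to 925 mm from the base axis. Payload 12.5 kg.
Tool frame: the origin (TCP) lies between the finger pads; the fingertips stand 17 mm ahead of it and the grasp point (between the pads) lies 2 mm behind it; z points along the fingers, y is the line along which they close (so a half turn about z gives the same grasp; the last joint's range is limited). The gripper opens to 85 mm and grips with 20 to 120 N. Pads are 22 mm wide; open, the fingers measure 114 mm over their backs; the gripper's body (76 mm by 85 mm) begins 54 mm behind the grasp point. The pads swing forward as they close: fully open they stand 13 mm farther back than shut.
Start: joints at [-1.269, 0.491, 1.559, -0, 1.092, -0.106], TCP at [247.892, -573.753, 248.327] pointing down, gripper open.
Joint ranges: [-3.1, 3.1], [-0.84, 2.19], [0.05, 2.79], [-1.13, 4.28], [0.06, 2.93], [-2.69, 2.69]. Speed limits (rad/s): [2.22, 2.22, 2.79, 3.14, 3.14, 3.14].

### API

Orientations are given as a unit quaternion [x, y, z, w].
In Python, from rig import robot, eyes, job_done gives the robot as it stands. The module is installed in compiled form; this text tells all that it offers.
- The arm moves only by the shell command python3 -m pendant 'ROWS' [FORCE]. ROWS is JSON, one flat list of numbers, 7 for each row, row after row: the shift along the tool's x, y, z as a fraction of full scale, then the turn, a rotation vector about the tool's x, y, z as a fraction of full scale, then the opening, from -1 (shut) to 1 (fully open). A call has 1 to 10 rows; each row shifts and turns the commanded pose from where the row before left it, along the tool's axes as they then stand; what a row does not reach is not made up. Full scale, the value 1, is 25 mm for a shift and 4 degrees for a turn. A row lasts 1/10 s, in which the tool goes at most 50 mm and 8.59 degrees, less where a joint would pass 70% of its speed; a pose out of reach is approached as far as the arm can. A call with a number of a shift or a turn outside -1 to 1 is refused whole. A call with a gripper value outside its range is refused whole. The fingers move at their own pace and stop on an object; FORCE is the grip in N (left out, the last holds). Time passes only in rows, so rows that do not move let the fingers close. It gives the time, the measured TCP pose, the force, the opening and the grip force at its end, in the units of the state.
- robot.observe(): the state, without advancing time (a new reading comes with each control period).
- eyes.read_camera(name): name is "side" or "top"; returns a dict with "image" (420x560x3 uint8, blue, green, red), "intrinsics" (3x3 intrinsics, pixels), "eye" and "attitude" of the camera in the world. Camera axes: x right, y up, looking along -z (the intrinsics and any distortion apply to the point x, -y, -z); pixel columns grow to the right and rows downward; lengths in mm; the calibration is good to about 2 mm. A picture is of the moment at which its call begins. There is no depth.
- job_done(): hands the job in; it is judged then, once.
The state is a dict: "time": time; "qpos": joint angles; "joint_vel": joint speeds; "tau": joint torques, N m; "position": TCP position; "orientation": TCP orientation; "contact_force": force on the tool from outside, world axes, zero at the start; "ft_torque": the same for the moment, N m; "opening": finger opening in mm; "grip_force": force on a finger pad.
Only numpy, scipy, OpenCV 4.12 (cv2) and the standard library are available. Lean on these libraries where they do the work, as an engineer would, in place of code of your own. Each camera call takes 0.05 s, during which the arm holds its last target. There are 200 camera calls.

### The job

The little dark footstool on the bench leans onto its one short leg (the leg with the pale new foot) and rocks. With the fingertips, push the wooden wedge along the bench, thin end first, under that short foot until the stool stands level and no longer rocks, and no further. Do not pick the wedge up, do not touch or shove the stool, and leave the jar, the brush and the offcut alone.

Things in the scene. Friction and masses are not known exactly. Their poses are not given: they have to be found in the camera images.
- stool: Dark wooden footstool, 0.9 kg, loose on the bench, not to be touched. Origin: centre of its footprint, at bench height when level. z is upright when level; at the start it leans 0.053 rad towards its short leg, on its own -y side. Ball feet 32 mm across, centred 150 mm from the origin along its -y, +x, +y, -x; the short one is 8 mm above the bench when level. It stays leaning until wedged.
- seat_center (a point): Centre of the seat's top, 155 mm above the bench. The seat is a 170 mm square turned 45 degrees: its corners lie 120 mm from the centre, above the legs. The 20 mm thick legs splay outward, so the feet stick out 46 mm past the seat's corners.
- short_foot (a point): Centre of the ball foot (32 mm across, pale unstained wood, the only pale foot) of the short leg; 16 mm above the bench while the stool leans, 24 mm when it stands level.
- wedge: Loose tan wooden wedge, 40 g, lying flat: 110 mm long (its y axis), 40 mm wide (x), 1.5 mm thick at the thin end (+y) rising evenly to 17 mm at the thick end (-y). Origin: centre of its underside. It starts with its thin end roughly towards the short foot, off line and turned. It holds by friction when let go.
- wedge_butt (a point): Centre of the wedge's thick upright end face (40 mm wide, 17 mm high), 8.5 mm above the bench: the face to push on. The stool is level when the wedge lies centred under the short foot with this point 64 mm from the foot's centre, measured flat; 7 mm of travel is 1 mm of foot height. Pushing takes 1 to 3 N; past level it jams (5 N) and shoves the stool along.
- wedge_tip (a point): Middle of the wedge's thin end, at bench height.
- tin: Bystander: amber glass jar with a brass cap, 64 mm across, 85 mm high; origin at the centre of its underside.
- brush: Bystander: flat brush lying on the bench; origin at the middle of its length, on the underside.
- offcut: Bystander: brown wooden block 90 x 45 x 30 mm; origin at the centre of its underside.
Not all that is in view belongs to the job. Leave any green or turquoise look-alike of the wedge alone.

How it is judged:
By the outcome, as a careful person would: the job done as asked, in the order asked, and still so for the second after the job is handed in, with the robot touching nothing.
It also fails if it takes over 40 s, if anything falls off the work surface, if the arm or the gripper's body presses on something with over 40 N, if the wrist force passes 120 N, or if a joint passes its speed limit or range.

## Working session

There is one attempt and no reset: what is moved stays moved. The work goes in short steps, Python scripts to look and compute and a shell command to move; the robot and the scene stay as the last step left them, time stands still between calls to the robot, and variables do not carry over. Pictures are saved under pics/ and viewed, at most 10 in all, crops included, and the job is handed in when it is done.

```bash
mkdir -p pics; cat > h.py <<'E'
import numpy as np, cv2
from scipy.spatial.transform import Rotation as R
from rig import robot, eyes, job_done
def cam(n):
    c=eyes.read_camera(n); return c
def rot(c):
    a=np.array(c["attitude"],float); return a if a.shape==(3,3) else R.from_quat(a).as_matrix()
def ray(c,uv):
    K=np.array(c["intrinsics"]); d=np.linalg.inv(K)@np.array([uv[0],uv[1],1.]); d=np.array([d[0],-d[1],-d[2]])
    return np.array(c["eye"],float), rot(c)@d
def onz(c,uv,z=0):
    e,d=ray(c,uv); return e+d*(z-e[2])/d[2]
def proj(c,p):
    q=rot(c).T@(np.array(p,float)-np.array(c["eye"],float)); q=np.array([q[0],-q[1],-q[2]]); q=np.array(c["intrinsics"])@q; return q[:2]/q[2]
E
python3 - <<'E'
from h import *
for n in("top","side"):
    c=cam(n); cv2.imwrite(f"pics/{n}0.png",c["image"]); print(n,{k:v for k,v in c.items() if k!="image"})
s=robot.observe(); print({k:s[k] for k in("time","position","orientation","opening","contact_force")})
E
```

```text
top {'intrinsics': array([[390.19453234,   0.        , 284.82452053],
       [  0.        , 390.19453234, 205.77679063],
       [  0.        ,   0.        ,   1.        ]]), 'eye': array([ 508.87022897,  -83.63193576, 1024.37813129]), 'attitude': array([-0.0262725 ,  0.02724495,  0.7115381 , -0.70162739])}
side {'intrinsics': array([[413.2389135 ,   0.        , 277.45879577],
       [  0.        , 413.2389135 , 206.91436023],
       [  0.        ,   0.        ,   1.        ]]), 'eye': array([402.67237035, 659.56424109, 790.24051807]), 'attitude': array([-0.04797198,  0.41744752,  0.90221971, -0.09713835])}
{'time': 0.1, 'position': array([ 247.81640625, -573.54994564,  247.78111786]), 'orientation': array([ 9.79284366e-01,  2.02489165e-01, -6.90691204e-05, -5.13118000e-04]), 'opening': 84.918546321808, 'contact_force': array([-0.75169465, -0.07414788,  0.42458716])}
```

View pics/top0.png

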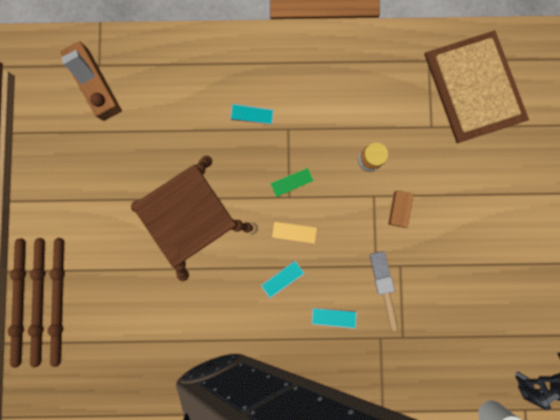

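View pics/side0.png

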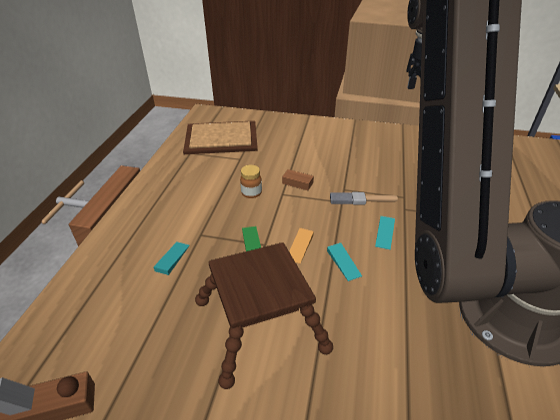

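The top view shows the stool at (185,215), its pale short foot near (251,228), and the tan wedge at (295,233). Two look-alikes sit close to it: green at (292,182) and turquoise at (283,279). In the side view the stool hides the short foot, and the wedge is at (301,245).

```bash
cat >> h.py <<'E'
def wedge(c):
    im=c["image"]; h=cv2.cvtColor(cv2.GaussianBlur(im,(3,3),0),cv2.COLOR_BGR2HSV)
    m=cv2.inRange(h,(12,100,205),(28,255,255)); m[:200]=0;m[270:]=0;m[:,:200]=0;m[:,350:]=0
    cs,_=cv2.findContours(m,cv2.RETR_EXTERNAL,cv2.CHAIN_APPROX_NONE)
    return m,max(cs,key=cv2.contourArea)
E
python3 - <<'E'
from h import *
c=cam("top"); im=c["image"]; m,k=wedge(c)
print(cv2.contourArea(k),cv2.minAreaRect(k), cv2.boxPoints(cv2.minAreaRect(k)))
for p in cv2.boxPoints(cv2.minAreaRect(k)): print(p,onz(c,p,0)[:2],onz(c,p,17)[:2])
v=cv2.resize(im[195:265,215:335],None,fx=6,fy=6,interpolation=cv2.INTER_CUBIC)
cv2.imwrite("pics/crop1.png",v)
print(onz(c,(252,228),16))
E
```

```text
631.0 ((293.90869140625, 232.1693878173828), (43.19118881225586, 16.03343391418457), 7.765166282653809) [[271.42798 237.19475]
 [273.5943  221.30833]
 [316.3894  227.14403]
 [314.22308 243.03044]]
[271.42798 237.19475] [504.60408819 -49.37711129] [504.67488665 -49.94558498]
[273.5943  221.30833] [546.08699986 -55.5390441 ] [545.46937138 -56.00525784]
[316.3894  227.14403] [ 529.21430723 -167.55795021] [ 528.87668842 -166.16516155]
[314.22308 243.03044] [ 487.82611634 -161.05837364] [ 488.17535252 -159.77344828]
[ 5.29023899e+02 -5.78271317e-02  1.60000000e+01]
```

View pics/crop1.png

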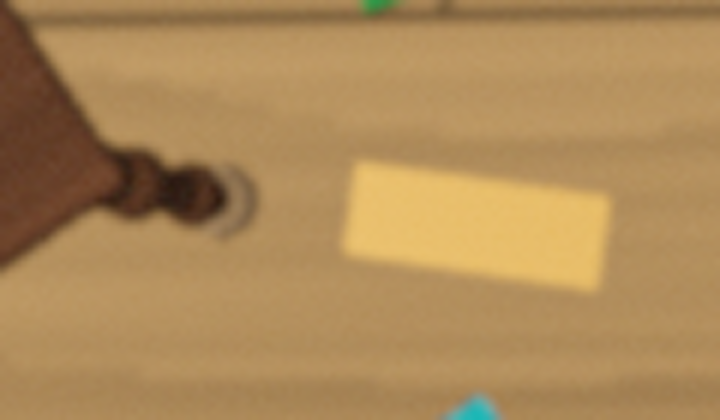

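The tip centre is at about (525,-52), the butt at (508,-163) and the foot at (528,2). So I push along roughly 83° in world yaw for about 102 mm, with nearly shut fingers squared up behind the butt. First I carry the tool over at height and turn it.

```bash
python3 -m pendant '[0.96,-0.61,0,0,0,0,-0.76,0.96,-0.61,0,0,0,0,-0.76,0.96,-0.61,0,0,0,0,-0.76,0.96,-0.61,0,0,0,0,-0.76,0.96,-0.61,0,0,0,0,-0.76,0.96,-0.61,0,0,0,0,-0.76,0.96,-0.61,0,0,0,0,-0.76,0.96,-0.61,0,0,0,0,-0.76]' && python3 -m pendant '[0.96,-0.61,0,0,0,0,-0.76,0.96,-0.61,0,0,0,0,-0.76,0.96,-0.61,0,0,0,0,-0.76,0.96,-0.61,0,0,0,0,-0.76,0.96,-0.61,0,0,0,0,-0.76,0.96,-0.61,0,0,0,0,-0.76,0.96,-0.61,0,0,0,0,-0.76,0.96,-0.61,0,0,0,0,-0.76]'
python3 -m pendant '[0,0,0,0,0,-1,-0.76,0,0,0,0,0,-1,-0.76,0,0,0,0,0,-1,-0.76,0,0,0,0,0,-1,-0.76,0,0,0,0,0,-1,-0.76,0,0,0,0,0,-1,-0.76,0,0,0,0,0,-1,-0.76,0,0,0,0,0,-1,-0.76]'
python3 -m pendant '[0,0,0,0,0,-1,-0.76,0,0,0,0,0,-1,-0.76,0,0,0,0,0,-1,-0.76,0,0,0,0,0,-1,-0.76,0,0,0,0,0,-1,-0.76,0,0,0,0,0,-1,-0.76,0,0,0,0,0,-1,-0.76,0,0,0,0,0,0,-0.76]'
cat >> h.py <<'E'
def go(p):
    s=robot.observe(); r=R.from_quat(s["orientation"]); m=r.as_matrix()
    print("t",s["time"],"pos",s["position"].round(1),"yaw x",np.degrees(np.arctan2(m[1,0],m[0,0])).round(2),"z",m[:,2].round(3),"open",round(s["opening"],1),"F",np.round(s["contact_force"],2),"d/25 tool",(m.T@(np.array(p)-s["position"])/25).round(3))
E
python3 -c "
from h import *
go([504,-199,60])"
```

```text
time: 0.95
position: [376.2, -384.5, 248.2]
orientation: [0.979, 0.202, -0.0, -0.0]
contact_force: [0.4, -0.2, 0.3]
opening: 10.6
grip_force: 0.0
time: 1.75
position: [504.1, -196.4, 248.2]
orientation: [0.979, 0.202, -0.0, -0.0]
contact_force: [0.2, -0.7, -0.8]
opening: 10.6
grip_force: 0.0
time: 2.55
position: [503.5, -197.4, 248.1]
orientation: [0.885, 0.466, -0.0, -0.0]
contact_force: [-0.7, 0.3, 0.2]
opening: 10.2
grip_force: 0.0
time: 3.35
position: [503.6, -197.4, 248.1]
orientation: [0.747, 0.665, -0.0, -0.0]
contact_force: [-0.4, -0.5, 0.8]
opening: 10.9
grip_force: 0.0
t 3.35 pos [ 503.6 -197.4  248.1] yaw x 83.42 z [-0.  0. -1.] open 10.9 F [-0.45 -0.51  0.77] d/25 tool [-0.06   0.027  7.525]
```

```bash
python3 -m pendant '[0,0,1,0,0,0,-0.76,0,0,1,0,0,0,-0.76,0,0,1,0,0,0,-0.76,0,0,1,0,0,0,-0.76,0,0,1,0,0,0,-0.76,0,0,1,0,0,0,-0.76,0,0,1,0,0,0,-0.76,0,0,1,0,0,0,-0.76,0,0,0.96,0,0,0,-0.76,0,0,0,0,0,0,-0.76]'
python3 - <<'E'
from h import *
go([504,-190,23])
c=cam("top"); cv2.imwrite("pics/top2.png",cv2.resize(c["image"][170:290,210:370],None,fx=5,fy=5,interpolation=cv2.INTER_CUBIC))
E
```

```text
time: 4.35
position: [502.6, -196.9, 21.9]
orientation: [0.747, 0.664, -0.001, -0.002]
contact_force: [-0.0, 0.4, 0.4]
opening: 10.3
grip_force: 0.0
t 4.35 pos [ 502.6 -196.9   21.9] yaw x 83.25 z [-0.004  0.002 -1.   ] open 10.3 F [-0.03  0.42  0.41] d/25 tool [ 0.283  0.024 -0.044]
```

View pics/top2.png

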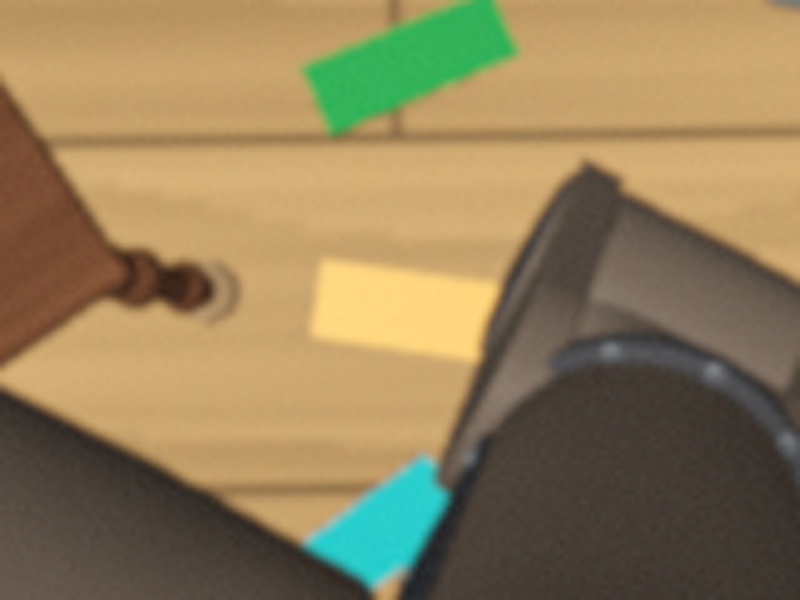

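The wedge's front and the foot (crop (218,292)) are clear of the arm, and the tool's line passes within 2 mm of the foot. I now advance to contact and push part of the way.

```bash
python3 -m pendant '[0.4,0.03,0.04,0,0,0,-0.76,0.3,0.03,0,0,0,0,-0.76,0.1,0,0,0,0,0,-0.76,0.1,0,0,0,0,0,-0.76,0.1,0,0,0,0,0,-0.76,0.1,0,0,0,0,0,-0.76,0.2,0,0,0,0,0,-0.76,0.2,0,0,0,0,0,-0.76,0.2,0,0,0,0,0,-0.76,0.2,0,0,0,0,0,-0.76]'
python3 -m pendant '[0.2,0,0,0,0,0,-0.76,0.2,0,0,0,0,0,-0.76,0.2,0,0,0,0,0,-0.76,0.2,0,0,0,0,0,-0.76,0,0,0,0,0,0,-0.76]'
python3 - <<'E'
from h import *
go([528,2,20])
c=cam("top"); cv2.imwrite("pics/top3.png",cv2.resize(c["image"][190:270,210:330],None,fx=6,fy=6,interpolation=cv2.INTER_CUBIC))
E
```

```text
time: 5.4
position: [510.6, -150.0, 23.3]
orientation: [0.747, 0.665, -0.0, 0.0]
contact_force: [0.8, -0.7, 0.7]
opening: 10.5
grip_force: 0.2
time: 5.9
position: [512.9, -130.0, 23.3]
orientation: [0.747, 0.665, -0.0, -0.0]
contact_force: [0.1, -0.1, 0.4]
opening: 10.2
grip_force: 0.0
t 5.9 pos [ 512.9 -130.    23.3] yaw x 83.4 z [-0.  0. -1.] open 10.2 F [ 0.13 -0.12  0.39] d/25 tool [ 5.314 -0.008  0.132]
```

View pics/top3.png

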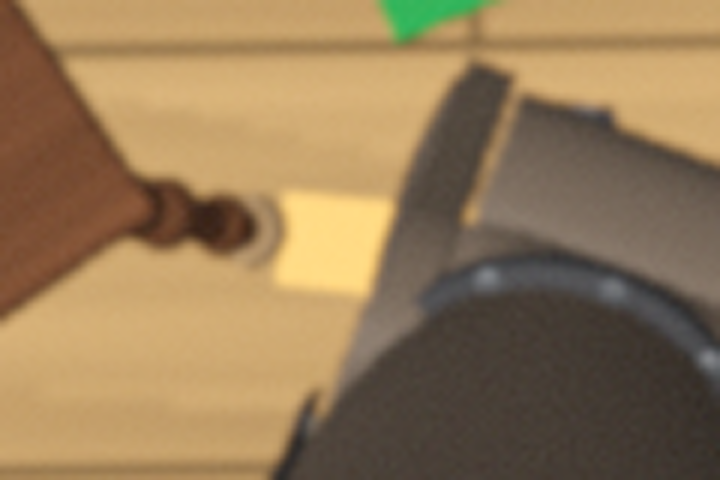

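The tip is at the foot's edge (crop (278,241)) and the foot's centre is near (250,230), so the wedge line runs about 2.5 mm to the low side. A 1.2° heading correction during the push fixes that.

```bash
python3 -m pendant '[0.1,0,0,0,0,0.15,-0.76,0.1,0,0,0,0,0.15,-0.76,0.1,0,0,0,0,0,-0.76,0.1,0,0,0,0,0,-0.76,0.1,0,0,0,0,0,-0.76,0.1,0,0,0,0,0,-0.76,0.1,0,0,0,0,0,-0.76,0.1,0,0,0,0,0,-0.76,0.1,0,0,0,0,0,-0.76,0.1,0,0,0,0,0,-0.76]'
python3 -m pendant '[0.1,0,0,0,0,0,-0.76,0.1,0,0,0,0,0,-0.76,0.1,0,0,0,0,0,-0.76,0.1,0,0,0,0,0,-0.76,0.1,0,0,0,0,0,-0.76,0.1,0,0,0,0,0,-0.76]'
cat >> h.py <<'E'
def lean(tag):
    ref=cv2.imread("pics/top0.png"); t0=cam("top"); a,b=onz(t0,(205,161),16),onz(t0,(183,273),16); o=(a+b)/2; o[2]=0
    f=np.array([528,2,0.]); u=(f-o)/np.linalg.norm(f-o); ax=np.cross([0,0,1],u); print("stool",o.round(1),"|of|",np.linalg.norm(f-o).round(1),"side foot dist",np.linalg.norm(a-b)/2, "u yaw",np.degrees(np.arctan2(u[1],u[0])))
    for n,c in(("side",cam("side")),("top",t0)):
        g0=cv2.cvtColor(cv2.imread(f"pics/{n}0.png"),cv2.COLOR_BGR2GRAY); g1=cv2.cvtColor(c["image"],cv2.COLOR_BGR2GRAY)
        rl=R.from_rotvec(ax*0.053); P=[];N=["-y","+y","s1","s2","c"]
        for w in(u*120,-u*120,np.cross(u,[0,0,1])*120,-np.cross(u,[0,0,1])*120,0*u): P.append(w+[0,0,155])
        q0=np.array([proj(c,o+rl.apply(p)) for p in P]); q1=np.array([proj(c,o+p) for p in P])
        k,st,er=cv2.calcOpticalFlowPyrLK(g0,g1,q0.astype(np.float32).reshape(-1,1,2),None,winSize=(25,25),maxLevel=1)
        for i in range(5): print(n,N[i],"at",q0[i].round(0),"expect",(q1-q0)[i].round(2),"got",(k.reshape(-1,2)-q0)[i].round(2),st[i])
        cv2.imwrite(f"pics/{n}_{tag}.png",c["image"])
E
python3 - <<'E'
from h import *
go([528,2,20]); lean("a")
c=cv2.imread("pics/top_a.png"); cv2.imwrite("pics/crop4.png",cv2.resize(c[190:270,210:330],None,fx=6,fy=6,interpolation=cv2.INTER_CUBIC))
E
```

```text
time: 6.95
position: [516.3, -105.6, 23.3]
orientation: [0.754, 0.657, -0.0, 0.0]
contact_force: [0.5, -1.0, 1.1]
opening: 10.2
grip_force: 0.7
time: 7.55
position: [518.3, -90.8, 23.3]
orientation: [0.754, 0.657, -0.0, 0.0]
contact_force: [0.8, -1.5, 1.1]
opening: 10.6
grip_force: 0.7
t 7.55 pos [518.3 -90.8  23.3] yaw x 82.16 z [ 0. -0. -1.] open 10.6 F [ 0.77 -1.48  1.09] d/25 tool [ 3.73  -0.123  0.132]
stool [561.1 149.4   0. ] |of| 151.0 side foot dist 147.20431513330325 u yaw -102.66086313607289
side -y at [283. 239.] expect [-1.52  0.21] got [0.06 1.33] [1]
side +y at [228. 320.] expect [-2.1   5.68] got [-0.99  3.45] [1]
side s1 at [315. 296.] expect [-1.57  3.14] got [-0.69  2.41] [1]
side s2 at [207. 256.] expect [-2.16  2.58] got [-0.99  2.11] [1]
side c at [258. 275.] expect [-1.9   2.84] got [-149.32 -182.72] [1]
top -y at [236. 225.] expect [-3.89 -0.82] got [-2.46 -0.52] [1]
top +y at [130. 203.] expect [-2.56 -0.54] got [1.   0.36] [1]
top s1 at [171. 267.] expect [-3.65 -0.76] got [-0.12  0.02] [1]
top s2 at [195. 162.] expect [-3.58 -0.76] got [-1.28  0.34] [1]
top c at [183. 214.] expect [-3.61 -0.76] got [ 79.89 -48.02] [1]
```

View pics/crop4.png

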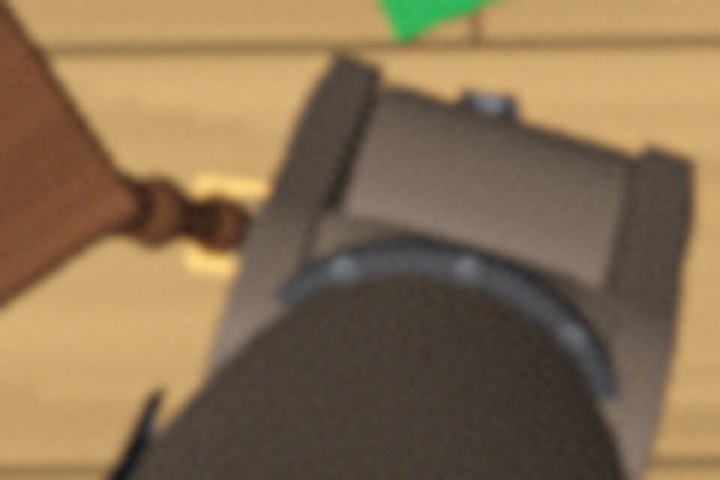

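The stool has risen about 60–65% of the way, and the wedge straddles the foot evenly (crop, tip edge x≈195). About 18 mm remains, so I push 14 mm slowly, then back off and measure the butt-to-foot distance.

```bash
python3 -m pendant '[0.08,0,0,0,0,0,-0.76,0.08,0,0,0,0,0,-0.76,0.08,0,0,0,0,0,-0.76,0.08,0,0,0,0,0,-0.76,0.08,0,0,0,0,0,-0.76,0.08,0,0,0,0,0,-0.76,0.08,0,0,0,0,0,-0.76,0,0,0,0,0,0,-0.76]'
python3 -c "
from h import *
go([528,2,20])"
python3 -m pendant '[-0.3,0,0,0,0,0,-0.76,-1,0,0,0,0,0,-0.76,-1,0,0,0,0,0,-0.76,-1,0,0,0,0,0,-0.76,-1,0,0,0,0,0,-0.76,0,0,0,0,0,0,-0.76]'
python3 - <<'E'
from h import *
go([528,2,20]); lean("b")
c=cv2.imread("pics/top_b.png"); cv2.imwrite("pics/crop5.png",cv2.resize(c[195:265,220:320],None,fx=8,fy=8,interpolation=cv2.INTER_CUBIC))
E
```

```text
time: 8.45
position: [520.2, -76.8, 23.3]
orientation: [0.754, 0.657, -0.0, -0.0]
contact_force: [-0.3, -0.1, 0.4]
opening: 10.2
grip_force: 0.0
t 8.45 pos [520.2 -76.8  23.3] yaw x 82.18 z [-0.  0. -1.] open 10.2 F [-0.34 -0.14  0.4 ] d/25 tool [ 3.165 -0.12   0.131]
time: 9.05
position: [505.3, -186.5, 23.3]
orientation: [0.755, 0.656, 0.0, 0.001]
contact_force: [0.1, 1.2, -0.1]
opening: 10.0
grip_force: 0.0
t 9.05 pos [ 505.3 -186.5   23.3] yaw x 81.99 z [ 0.001 -0.001 -1.   ] open 10.0 F [ 0.12  1.24 -0.09] d/25 tool [ 7.594 -0.152  0.129]
stool [561.1 149.4   0. ] |of| 151.0 side foot dist 147.20431513330325 u yaw -102.66086313607289
side -y at [283. 239.] expect [-1.52  0.21] got [-1.03  0.91] [1]
side +y at [228. 320.] expect [-2.1   5.68] got [-1.28  4.67] [1]
side s1 at [315. 296.] expect [-1.57  3.14] got [-0.91  3.18] [1]
side s2 at [207. 256.] expect [-2.16  2.58] got [-1.46  2.64] [1]
side c at [258. 275.] expect [-1.9   2.84] got [-128.76 -164.3 ] [1]
top -y at [236. 225.] expect [-3.89 -0.82] got [-3.17 -0.7 ] [1]
top +y at [130. 203.] expect [-2.56 -0.54] got [0.54 0.23] [1]
top s1 at [171. 267.] expect [-3.65 -0.76] got [29.55 43.15] [1]
top s2 at [195. 162.] expect [-3.58 -0.76] got [-1.71  0.29] [1]
top c at [183. 214.] expect [-3.61 -0.76] got [ 70.39 -42.76] [1]
```

View pics/crop5.png

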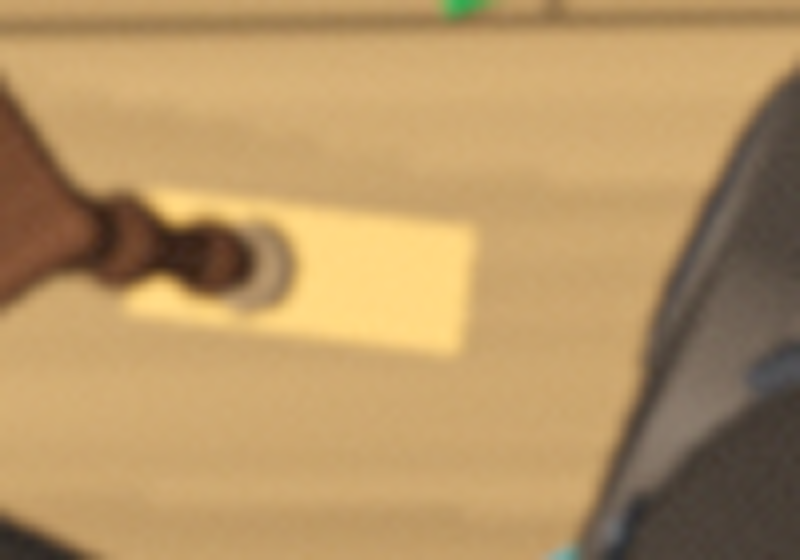

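The butt edge runs through crop (477,225)–(461,355), with its centre at about (469,290). The foot's centre is near (246,266) and well centred across the wedge. I'll compute the remaining travel.

```bash
python3 - <<'E'
from h import *
c=cam("top"); T=lambda x,y:((x+.5)/8-.5+220,(y+.5)/8-.5+195)
m,k=wedge(c); k=k.reshape(-1,2).astype(float)
# butt edge subpixel along rows using colour profile; foot pale mask by low saturation
im=cv2.resize(c["image"][195:265,220:320],None,fx=8,fy=8,interpolation=cv2.INTER_CUBIC)
h=cv2.cvtColor(im,cv2.COLOR_BGR2HSV); y=(im[...,2]>225).astype(np.uint8)
cs,_=cv2.findContours(y,0,1); w=max(cs,key=cv2.contourArea); r=cv2.minAreaRect(w); print("wedge rect px",r[1][0]/8,r[1][1]/8)
B=cv2.boxPoints(r); B=B[np.argsort(B[:,0])]; butt=B[2:].mean(0)
g=((h[...,1]<95)&(h[...,2]>90)).astype(np.uint8); g[:, :200]=0; g[:,320:]=0; g[:190]=0; g[330:]=0
ys,xs=np.nonzero(g); print("pale",xs.min(),xs.max(),ys.min(),ys.max(),"butt",butt,B[:2].mean(0))
p=onz(c,T(*butt),17)
for fx in(244,246,248):
    f=onz(c,T(fx,266),22); d=f-p; print(p[:2].round(1),f[:2].round(1),"dist",np.linalg.norm(d[:2]).round(1))
t=onz(c,T(*B[:2].mean(0)),1.5); print("tip",t[:2].round(1),"len",np.linalg.norm((t-p)[:2]).round(1))
E
```

```text
wedge rect px 42.689144134521484 16.590255737304688Traceback (most recent call last):
  File "<stdin>", line 10, in <module>
    return umr_minimum(a, axis, None, out, keepdims, initial, where)
ValueError: zero-size array to reduction operation minimum which has no identity
```

```bash
python3 - <<'E'
from h import *
c=cam("top"); T=lambda x,y:((x+.5)/8-.5+220,(y+.5)/8-.5+195)
im=cv2.resize(c["image"][195:265,220:320],None,fx=8,fy=8,interpolation=cv2.INTER_CUBIC)
y=(im[...,2]>225).astype(np.uint8)
cs,_=cv2.findContours(y,0,1); r=cv2.minAreaRect(max(cs,key=cv2.contourArea))
B=cv2.boxPoints(r); B=B[np.argsort(B[:,0])]; butt=B[2:].mean(0)
print(butt,"row266 R",im[266,236:312:6,2],"B",im[266,236:312:6,0])
p=onz(c,T(*butt),17)
for fx in(243,246,249):
    f=onz(c,T(fx,266),22); print(p[:2].round(1),f[:2].round(1),"dist",np.linalg.norm((f-p)[:2]).round(1))
t=onz(c,T(*B[:2].mean(0)),1.5); print("tip",t[:2].round(1),"len",np.linalg.norm((t-p)[:2]).round(1))
E
```

```text
[470.3615 292.1077] row266 R [ 76  64  82 122 156 175 177 165 155 164 199 235 251] B [ 28  23  40  68  89 103 107 100  90  84  93 113 127]
[520.1 -68. ] [529.5   4.7] dist 73.3
[520.1 -68. ] [529.4   3.8] dist 72.3
[520.1 -68. ] [529.4   2.8] dist 71.4
tip [535.7  42.9] len 112.0
```

The remaining travel is about 6–8 mm (butt to foot ≈ 71 mm against the 64 mm target). I advance 6 mm past the last contact, slowly, watching the force.

```bash
python3 -m pendant '[1,0,0,0,0,0,-0.76,1,0,0,0,0,0,-0.76,1,0,0,0,0,0,-0.76,0.9,0,0,0,0,0,-0.76,0.3,0,0,0,0,0,-0.76,0.08,0,0,0,0,0,-0.76,0.08,0,0,0,0,0,-0.76,0.08,0,0,0,0,0,-0.76,0.08,0,0,0,0,0,-0.76,0.08,0,0,0,0,0,-0.76]'
python3 -m pendant '[0.06,0,0,0,0,0,-0.76]'
python3 - <<'E'
from h import *
go([528,2,20]); lean("c")
E
```

```text
time: 10.25
position: [521.3, -70.3, 23.3]
orientation: [0.754, 0.657, -0.0, 0.0]
contact_force: [-1.3, -5.6, 0.2]
opening: 10.3
grip_force: 2.7
time: 10.35
position: [521.5, -68.6, 23.3]
orientation: [0.754, 0.657, -0.0, 0.0]
contact_force: [-1.4, -5.4, 0.8]
opening: 10.8
grip_force: 2.5
t 10.35 pos [521.5 -68.6  23.3] yaw x 82.14 z [ 0. -0. -1.] open 10.8 F [-1.36 -5.36  0.83] d/25 tool [ 2.832 -0.13   0.132]
stool [561.1 149.4   0. ] |of| 151.0 side foot dist 147.20431513330325 u yaw -102.66086313607289
side -y at [283. 239.] expect [-1.52  0.21] got [1.8  5.57] [1]
side +y at [228. 320.] expect [-2.1   5.68] got [-1.98  6.16] [1]
side s1 at [315. 296.] expect [-1.57  3.14] got [-1.23  4.42] [1]
side s2 at [207. 256.] expect [-2.16  2.58] got [-1.86  3.48] [1]
side c at [258. 275.] expect [-1.9   2.84] got [-158.11 -193.71] [1]
top -y at [236. 225.] expect [-3.89 -0.82] got [-4.86 -0.76] [1]
top +y at [130. 203.] expect [-2.56 -0.54] got [-0.57  0.21] [1]
top s1 at [171. 267.] expect [-3.65 -0.76] got [-1.27  0.12] [1]
top s2 at [195. 162.] expect [-3.58 -0.76] got [-2.57  0.16] [1]
top c at [183. 214.] expect [-3.61 -0.76] got [ 59.56 -39.2 ] [1]
```

The force rose to 5.5 N, which is the jam that marks level. I stop here, back off and verify.

```bash
python3 -m pendant '[-0.4,0,0,0,0,0,-0.76,-1,0,0,0,0,0,-0.76,-1,0,0,0,0,0,-0.76,-1,0,0,0,0,0,-0.76,-1,0,0,0,0,0,-0.76,0,0,-1,0,0,0,-0.76,0,0,-1,0,0,0,-0.76,0,0,-1,0,0,0,-0.76,0,0,0,0,0,0,-0.76]'
python3 - <<'E'
from h import *
lean("d")
c=cam("top"); T=lambda x,y:((x+.5)/8-.5+220,(y+.5)/8-.5+195)
im=cv2.resize(c["image"][195:265,220:320],None,fx=8,fy=8,interpolation=cv2.INTER_CUBIC); cv2.imwrite("pics/crop6.png",im)
y=(im[...,2]>225).astype(np.uint8)
cs,_=cv2.findContours(y,0,1); r=cv2.minAreaRect(max(cs,key=cv2.contourArea)); B=cv2.boxPoints(r); B=B[np.argsort(B[:,0])]; butt=B[2:].mean(0)
print(butt,r,"row264 R",im[264,236:312:6,2])
p=onz(c,T(*butt),17)
for fx in(240,244,248):
    f=onz(c,T(fx,264),24); print(p[:2].round(1),f[:2].round(1),"dist",np.linalg.norm((f-p)[:2]).round(1))
E
```

```text
time: 11.35
position: [507.2, -178.1, 100.9]
orientation: [0.754, 0.657, 0.001, 0.002]
contact_force: [0.5, 0.5, -0.5]
opening: 10.0
grip_force: 0.0
stool [561.1 149.4   0. ] |of| 151.0 side foot dist 147.20431513330325 u yaw -102.66086313607289
side -y at [283. 239.] expect [-1.52  0.21] got [-1.12  1.48] [1]
side +y at [228. 320.] expect [-2.1   5.68] got [-2.04  6.29] [1]
side s1 at [315. 296.] expect [-1.57  3.14] got [-1.19  4.31] [1]
side s2 at [207. 256.] expect [-2.16  2.58] got [-2.04  3.33] [1]
side c at [258. 275.] expect [-1.9   2.84] got [-7.96 -5.8 ] [1]
top -y at [236. 225.] expect [-3.89 -0.82] got [-4.34 -0.8 ] [1]
top +y at [130. 203.] expect [-2.56 -0.54] got [-0.93  0.09] [1]
top s1 at [171. 267.] expect [-3.65 -0.76] got [-1.82  0.01] [1]
top s2 at [195. 162.] expect [-3.58 -0.76] got [-2.7   0.13] [1]
top c at [183. 214.] expect [-3.61 -0.76] got [ 13.79 -15.19] [1]
[441.47726 287.33655] ((290.7431640625, 269.167724609375), (303.6502685546875, 128.25466918945312), 6.873030662536621) row264 R [ 61  80 115 151 168 170 157 149 160 193 226 246 251]
[521.8 -58.7] [530.1   5.5] dist 64.7
[521.8 -58.7] [530.1   4.2] dist 63.5
[521.8 -58.7] [530.   3.] dist 62.2
```

View pics/crop6.png

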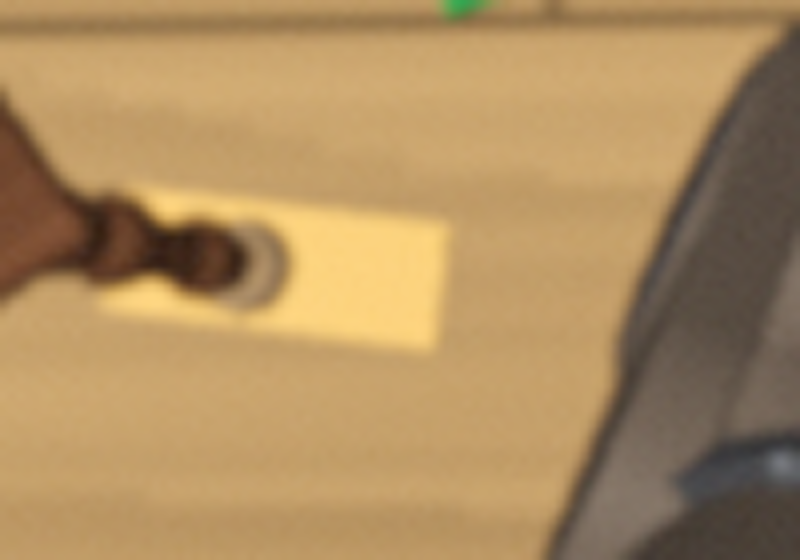

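The wedge lies centred under the foot, with its butt at about 63.5 mm against the 64 mm target. The stool's motion in the side view matches level, and the gripper is clear.

```bash
python3 -c "
from rig import job_done
print(job_done())"
```

```text
the job is handed in; nothing more can be done
None
```

The wedge is centred under the short foot, with its butt about 63.5 mm from the foot's centre (target 64 mm). The stool looks level in the camera views and I handed the job in with the gripper clear; the final push touched the 5 N jam (about 5.6 N), so the stool may have shifted a millimetre or so.

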